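# Prove a drive hub on the keyed test shaft

### The arm

A 6-joint arm with a two-finger parallel gripper is mounted at the origin on a cart in front of the work surface, level with it; the furniture and walls round the work are solid. World frame = base frame: x ahead of the robot, y to its left, z up, the work surface at z = 0. Lengths are in mm, angles in rad, forces in N, time in s.
With the tool pointing down it reaches from about 350 to 875 mm from the base axis. Payload 4.2 kg.
Tool frame: the origin (TCP) lies on the mounting face of the last link; the fingertips stand 173 mm ahead of it and the grasp point (between the pads) lies grip_point_offset ahead of it (grip_point_offset is the distance from the TCP to the grasp point, in mm); z points along the fingers, y is the line along which they close (so a half turn about z gives the same grasp; the last joint's range is limited). The gripper opens to 85 mm and grips with 20 to 120 N. Pads are 22 mm wide; open, the fingers measure 114 mm over their backs; the gripper's body (76 mm by 85 mm) begins 54 mm behind the grasp point. The pads swing forward as they close: fully open they stand 13 mm farther back than shut.
Start: joints at [-1.068, 0.385, 0.008, 0, -1.194, -0.259], TCP at [150.888, -606.492, 404.712] pointing down, gripper open.
Joint ranges: [-3.14, 3.14], [-1.21, 2.06], [-1.07, 1.41], [-3.16, 2.05], [-2.99, -0.16], [-3.1, 3.1]. Speed limits (rad/s): [2.79, 2.79, 3.14, 3.14, 3.14, 3.14].

### API

Orientations are given as a unit quaternion [x, y, z, w].
In Python, from bench import read_state, get_image, job_done, recognise, place_of, grip_point_offset gives the robot as it stands. The module is installed in compiled form; this text tells all that it offers.
- The arm moves only by the tool carry_out, never from a script. Its arguments are lists of equal length, an entry for each row: "slide": the shift along the tool's x, y, z in m, a list of three; "roll": the turn about the tool's z in degrees; "claw": the finger opening in m, from 0 to 0.0854. A call has 1 to 8 rows; each row is the pose to reach, as a shift and turn from the pose commanded when the call began, along the tool's axes at that moment; what a row does not reach only later rows make up. A row lasts 1/8 s, in which the tool goes at most 62.5 mm and 10.7 degrees, less where a joint would pass 70% of its speed; a pose out of reach is approached as far as the arm can. A call with a gripper value outside its range is refused whole. The fingers move at their own pace and stop on an object; the grip force is fixed at half the most. Time passes only in rows, so rows that repeat a pose let the fingers close. It gives the time, the measured TCP pose, the force, the opening and the grip force at its end, in the units of the state.
- read_state(): the state, without advancing time (a new reading comes with each control period).
- get_image(name): name is "scene" or "top"; returns a dict with "img" (384x512x3 uint8, red, green, blue), "z_map" (384x512 float32, mm along the optical axis (not along the pixel's ray), 0 where there is no reading), "mtx" (3x3 intrinsics, pixels), "k1" (the pictures are not rectified: a ray, as slopes to the right and down, at radius r is drawn at 1 + k1 r^2 times it, then the intrinsics apply), "world_from_camera" (4x4, takes a point from camera to world coordinates). Camera axes: x right, y up, looking along -z (the intrinsics and any distortion apply to the point x, -y, -z); pixel columns grow to the right and rows downward; lengths in mm; the calibration is good to about 2 mm. A picture is of the moment at which its call begins.
- job_done(): hands the job in; it is judged then, once.
Trained networks look in a picture, given as the dict that the camera call returned (one of the last four; its "shot" number tells which), for a name from the list of things; names that differ only in an ending like _2 or _b are one class to them, and where a whole thing is asked for, a point or a joint stands for the part that bears it (a point fixed in the world has none). Each returns a list of dicts, best first, with "conf" (0 to 1); they miss things now and then, are a little off and sometimes report something else, mostly with a low value. They report only what shows in the picture. A call takes as long as a camera call.
- recognise(picture, thing): "at" ([column, row] in pixels, amid what is visible of it).
- place_of(picture, thing): "at" ([column, row] in pixels: a listed point, or the origin of a listed thing).
The state is a dict: "clock": time; "joints": joint angles; "joint_vel": joint speeds; "joint_efforts": joint torques, N m; "position": TCP position; "ee_rot": TCP orientation; "contact_force": force on the tool from outside, world axes, zero at the start; "wrist_torque": the same for the moment, N m; "gripper_width": finger opening in mm; "grasp_force": force on a finger pad.
Only numpy, scipy, OpenCV 4.12 (cv2) and the standard library are available. Lean on these libraries where they do the work, as an engineer would, in place of code of your own. Each camera call takes 0.05 s, during which the arm holds its last target. There are 200 camera calls.

### The job

Of the three loose drive hubs, find the one whose keyway can line up with the key of the gauge's test shaft while its square flange lies flat in the nest, and is wide enough for it. Set that hub flat in the nest, turned so that its keyway is over the key, then press the gauge's lever fully down so that the shaft rises right through the hub while the hub stays seated. Leave the other two hubs and everything else on the bench where they are.

Things in the scene. Friction and masses are not known exactly. Their poses are not given: they have to be found in the camera images.
- hub_a_center (a point): aluminium hub lying flange-down on the 2 mm green bench pad: flange 56 x 56 x 8 mm, round boss 40 mm across on it (grasp this), 36 mm high over all, 0.1 to 0.2 kg; 18 mm bore with a straight keyway, both right through. Site on the bore axis, 18 mm above the underside; z up the bore, x and y square to the flange sides. hub_a: keyway 9 mm wide and 4.5 mm deep, pointing at a CORNER of the flange (x+y diagonal).
- hub_b_center (a point): aluminium hub lying flange-down on the 2 mm green bench pad: flange 56 x 56 x 8 mm, round boss 40 mm across on it (grasp this), 36 mm high over all, 0.1 to 0.2 kg; 18 mm bore with a straight keyway, both right through. Site on the bore axis, 18 mm above the underside; z up the bore, x and y square to the flange sides. hub_b: keyway 9 mm wide and 4.5 mm deep, pointing at the middle of a flat SIDE of the flange (+x).
- hub_c_center (a point): aluminium hub lying flange-down on the 2 mm green bench pad: flange 56 x 56 x 8 mm, round boss 40 mm across on it (grasp this), 36 mm high over all, 0.1 to 0.2 kg; 18 mm bore with a straight keyway, both right through. Site on the bore axis, 18 mm above the underside; z up the bore, x and y square to the flange sides. hub_c: keyway only 3.5 mm wide, 4.5 mm deep, pointing at the middle of a flat side of the flange (+x).
- hub_a_keyway (a point): point in the middle of the keyway of hub_a, 11 mm from the bore axis, 18 mm above the underside: the direction from the hub's centre to it is the direction of the keyway
- hub_b_keyway (a point): point in the middle of the keyway of hub_b, 11 mm from the bore axis, 18 mm above the underside: the direction from the hub's centre to it is the direction of the keyway
- hub_c_keyway (a point): point in the middle of the keyway of hub_c, 11 mm from the bore axis, 18 mm above the underside: the direction from the hub's centre to it is the direction of the keyway
- gauge_nest (a point): middle of the nest floor on the fixed hub gauge, a grey block 84 x 84 x 48 mm on a 98 mm square foot. Floor 48 mm above the bench; the nest is 59.2 mm square between four steel fences 40 mm long, 8 mm high, whose slopes lead in about 3 mm. The shaft shows in its middle. z up, x away from the lever, x and y square to the nest sides.
- shaft_tip (a point): middle of the end of the keyed test shaft, 1 mm below the nest floor when lowered: 14.4 mm in diameter, with a key 5 mm wide along it reaching 11 mm from the axis towards the gauge's +x (away from the lever), so at the middle of a nest side. z up.
- lever_pad (a point): middle of the top of the black 30 x 30 mm pad ending the lever at the gauge's -x side. The lever pivots on a level pin along the gauge's y, 54 mm from the nest middle and 40 mm above the bench; pad middle 74 mm from the pin. Raised it slopes up 0.45 rad (pad about 76 mm above the bench), fully down it slopes down 0.35 rad (about 19 mm).
- lever (a joint): lever angle, rad: 0 raised, 0.80 fully down at its stop. About 2 to 4 N down on the pad moves it; stiff enough to stay where it is left. It drives the shaft.
- shaft (a joint): rise of the test shaft, m: 0 lowered (1 mm below the nest floor), 0.037 fully up with the lever at its stop (tip level with the top of a seated hub). If the key does not meet a keyway wide enough the shaft lifts the hub out of the nest.
- pot: bystander, to be left alone: small red putty pot, 22 mm across, 18 mm high; origin under its middle
- eye_loupe: bystander, to be left alone: black eye loupe, 32 mm across, 28 mm high; origin under its middle
- tweezers: bystander, to be left alone: fine tweezers 118 mm long lying along their y, 28 mm high at most; origin under its middle
- tray: bystander, to be left alone: round blue parts tray 93 mm across, 15 mm high; origin under its middle
- loupe_box: bystander, to be left alone: black oval case 44 x 54 x 20 mm; origin under its middle
- vice: bystander, to be left alone: pin vice 80 mm long, 11 mm thick; origin under its middle

How it is judged:
By the outcome, as a careful person would: the job done as asked, in the order asked, and still so for the second after the job is handed in, with the robot touching nothing.
It also fails if it takes over 56 s, if anything falls off the work surface, if the arm or the gripper's body presses on something with over 40 N, if the wrist force passes 120 N, or if a joint passes its speed limit or range.

## Working session

There is one attempt and no reset: what is moved stays moved. The work goes in short steps, Python scripts to look and compute and a tool call to move; the robot and the scene stay as the last step left them, time stands still between calls to the robot, and variables do not carry over. Pictures are saved under pics/ and viewed, at most 10 in all, crops included, and the job is handed in when it is done.

Besides the shell and the picture viewer there is one more tool, called after "Call:" as name(argument=value, ...) on one line, values as JSON. carry_out: Moves the arm, as the interface text tells. Its arguments: {"type":"object","properties":{"slide":{"type":"array"},"roll":{"type":"array"},"claw":{"type":"array"}},"required":["slide","roll","claw"]}

```bash
mkdir -p pics; cat > h.py <<'E'
import numpy as np, cv2
from bench import *
def ray(p,uv):
    K=np.array(p["mtx"]);d=np.array([(uv[0]-K[0,2])/K[0,0],(uv[1]-K[1,2])/K[1,1]])
    s=d.copy()
    for _ in range(20): s=d/(1+p["k1"]*(s@s))
    T=np.array(p["world_from_camera"]);return T[:3,3],T[:3,:3]@np.array([s[0],-s[1],-1.])
def atz(p,uv,z):
    o,r=ray(p,uv);return o+r*(z-o[2])/r[2]
def depth(p,uv):
    o,r=ray(p,uv);c,w=int(round(uv[0])),int(round(uv[1]))
    return o+r*p["z_map"][w,c]
E
python3 - <<'E'
from h import *
s=read_state();print({k:np.round(v,3) for k,v in s.items()},grip_point_offset)
for n in("top","scene"):
    p=get_image(n);cv2.imwrite(f"pics/{n}0.png",p["img"][:,:,::-1])
    print(n,np.round(p["world_from_camera"],2).tolist(),p["mtx"],p["k1"])
    for t,z in(("hub_a_center",20),("hub_a_keyway",20),("gauge_nest",48),("shaft_tip",47),("lever_pad",76),("pot",0),("eye_loupe",0),("tweezers",0),("tray",0),("loupe_box",0),("vice",0)):
        for d in place_of(p,t)[:4]: print(t,np.round(d["at"],1),round(d["conf"],2),atz(p,d["at"],z).round(1),depth(p,d["at"]).round(1))
E
```

```text
{'clock': np.float64(0.0), 'joints': array([-1.068e+00,  3.860e-01,  7.000e-03, -1.000e-03, -1.194e+00,
       -2.590e-01]), 'joint_vel': array([ 0.001,  0.   , -0.001, -0.002,  0.   , -0.   ]), 'joint_efforts': array([-1.0000e-03, -3.9229e+01,  1.8839e+01,  4.1860e+00, -5.0000e-03,
        0.0000e+00]), 'position': array([ 150.847, -606.301,  403.6  ]), 'ee_rot': array([-0.121,  0.993,  0.001, -0.   ]), 'contact_force': array([-0.091, -0.782,  0.546]), 'wrist_torque': array([ 0.011,  0.025, -0.011]), 'grasp_force': np.float64(0.0), 'gripper_width': np.float64(85.343)} 154.70000000000002
top [[-0.13, 0.97, -0.21, 397.72], [-0.99, -0.13, 0.03, -198.92], [0.01, 0.21, 0.98, 910.92], [0.0, 0.0, 0.0, 1.0]] [[366.04540927   0.         251.48303648]
 [  0.         366.04540927 188.93360389]
 [  0.           0.           1.        ]] -0.013349771566791704
hub_a_center [260.4 188.5] 0.65 [ 583.1 -251.2   20. ] [ 580.  -250.3   34.9]
hub_a_center [300.6 215.8] 0.58 [ 502.1 -339.4   20. ] [ 504.4 -342.4    0.9]
hub_a_keyway [297.7 219.3] 0.87 [ 494.6 -331.    20. ] [ 496.7 -333.8    0.7]
gauge_
[... 1502 characters left out ...]
49.9] 0.58 [ 442.8 -319.3    0. ] [ 440.2 -323.8    5.6]
eye_loupe [237.2 280.2] 0.72 [ 405.8 -411.6    0. ] [ 402.1 -417.6    8.7]
tweezers [293. 266.] 0.56 [ 546.  -447.1    0. ] [ 545.  -448.1    1.6]
tweezers [265.2 210. ] 0.19 [ 605.7 -238.6    0. ] [ 594.3 -254.    16.9]
tray [291.5 184. ] 0.57 [ 743.9 -181.5    0. ] [ 740.  -186.     4.6]
tray [293.1 265.6] 0.37 [ 547.  -446.2    0. ] [ 545.6 -447.7    2.4]
tray [210.3 215.3] 0.22 [ 461.6 -176.2    0. ] [ 448.6 -202.1   26.2]
loupe_box [263.7 155.4] 0.67 [759.3  -6.4   0. ] [741.5 -30.9  20.4]
loupe_box [262.3 208. ] 0.48 [ 603.5 -227.1   -0. ] [ 581.2 -257.8   33.2]
vice [280.4 277.9] 0.5 [ 497.5 -460.7    0. ] [ 494.4 -464.3    5.7]
```

```bash
python3 - <<'E'
import cv2
a=cv2.imread("pics/top0.png")[110:280,130:370]; cv2.imwrite("pics/a.png",cv2.resize(a,None,fx=3.3,fy=3.3,interpolation=cv2.INTER_CUBIC))
E
```

```text
(no output)
```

View pics/a.png

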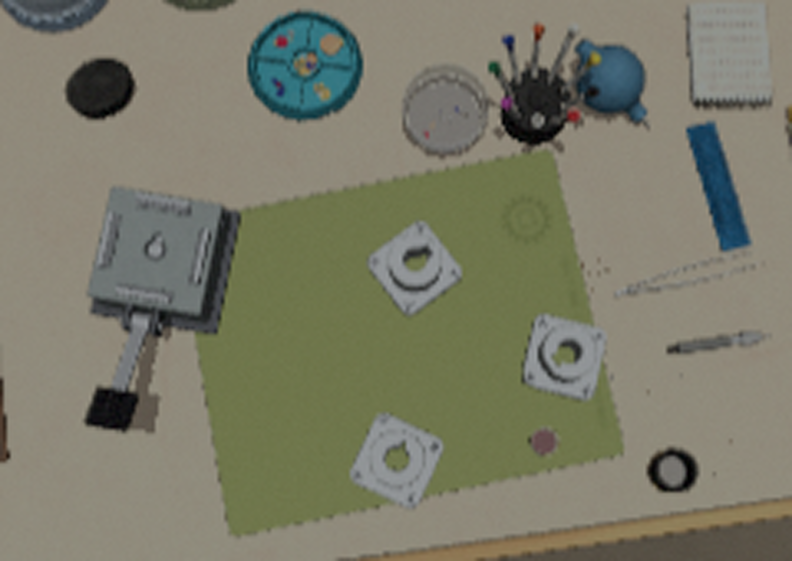

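Three hubs at about crop (415,267), (565,357) and (397,458), which are full-image (256,191), (301,218) and (250,249). The gauge nest is at (155,247) and the lever pad at (112,408). I'll rectify each hub to check the keyway directions.

```bash
cat >> h.py <<'E'
def proj(p,X):
    T=np.array(p["world_from_camera"]);c=(np.asarray(X,float)-T[:3,3])@T[:3,:3]
    s=np.stack([c[...,0]/-c[...,2],-c[...,1]/-c[...,2]],-1);s=s*(1+p["k1"]*(s**2).sum(-1,keepdims=True))
    K=np.array(p["mtx"]);return s*[K[0,0],K[1,1]]+K[:2,2]
def ortho(p,c,z,half=40,n=260):
    # image: up=+x world, left=+y world
    g=np.linspace(half,-half,n);X,Y=np.meshgrid(g,g,indexing='ij')
    m=proj(p,np.stack([c[0]+X,c[1]+Y,0*X+z],-1)).astype(np.float32)
    return cv2.remap(p["img"],m[...,0],m[...,1],cv2.INTER_CUBIC)[:,:,::-1].copy()
E
python3 - <<'E'
from h import *
rows=[]
P={n:get_image(n) for n in("top","scene")}
p=P["top"]
C=[atz(p,(256,191),20),atz(p,(301,218),20),atz(p,(250,249),20)]
print(np.round(C,1))
for n in P: rows.append(np.hstack([ortho(P[n],c,38) for c in C]))
cv2.imwrite("pics/b.png",np.vstack(rows))
E
```

```text
[[ 578.3 -239.5   20. ]
 [ 496.6 -339.5   20. ]
 [ 439.1 -205.7   20. ]]
```

View pics/b.png

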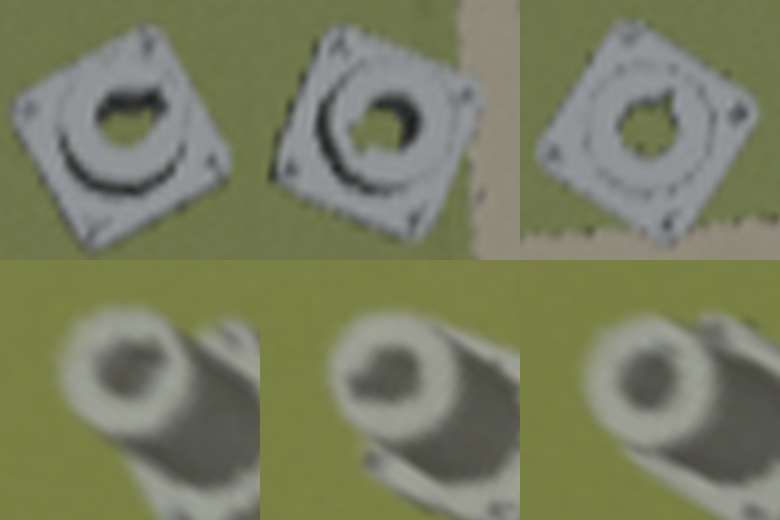

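Left hub (full-image (256,191)): wide keyway pointing at the middle of a side, up-right at about -60°, so this is hub_b. Middle hub: keyway towards a corner (hub_a). Right hub: narrow keyway (hub_c). Next I'll measure hub_b and the gauge precisely.

```bash
cat > m.py <<'E'
from h import *
def cloud(p):
    v,u=np.mgrid[0:384,0:512];K=np.array(p["mtx"]);d=np.stack([(u-K[0,2])/K[0,0],(v-K[1,2])/K[1,1]],-1);s=d
    for _ in range(10): s=d/(1+p["k1"]*(s**2).sum(-1,keepdims=True))
    T=np.array(p["world_from_camera"]);c=np.stack([s[...,0],-s[...,1],-np.ones(s.shape[:2])],-1)*p["z_map"][...,None]
    W=c@T[:3,:3].T+T[:3,3];W[p["z_map"]==0]=np.nan;return W
E
python3 - <<'E'
from m import *
p=get_image("top");W=cloud(p)
def sel(c,r,z0,z1):
    m=(np.hypot(W[...,0]-c[0],W[...,1]-c[1])<r)&(W[...,2]>z0)&(W[...,2]<z1);return W[m]
H=(575,-246)
b=sel(H,40,31,45);(c,r)=cv2.minEnclosingCircle(b[:,:2].astype(np.float32));print("boss",len(b),np.median(b,0),c,r)
f=sel(H,48,6,45);print("flange",cv2.minAreaRect(f[:,:2].astype(np.float32)),np.median(sel(H,48,5,14),0))
print("pad z",np.median(sel(H,60,-5,5),0))
G=(612,-48)
g=sel(G,62,40,56);print("block",len(g),cv2.minAreaRect(g[:,:2].astype(np.float32)),np.median(g,0))
l=sel((494,-13),35,60,95);print("pad",len(l),cv2.minAreaRect(l[:,:2].astype(np.float32)),l.mean(0))
a=ortho(p,H,38,40,390);b=ortho(p,H,10,40,390)
g=ortho(p,G,48,50,390)
for i in(a,b,g):
    for k in range(0,390,39): i[k,::4]=(0,0,255);i[::4,k]=(0,0,255)
cv2.imwrite("pics/c.png",np.hstack([b,g]))
for n in("top","scene"):
    q=get_image(n)
    for t,z in(("hub_b_center",20),("hub_b_keyway",20),("gauge_nest",48),("shaft_tip",47),("lever_pad",76)):
        for d in place_of(q,t)[:4]: print(n,t,np.round(d["at"],1),round(d["conf"],2),atz(q,d["at"],z).round(1))
E
```

```text
boss 164 [ 581.26313565 -237.4882222    37.12264933] (583.1283569335938, -238.441650390625) 20.234189987182617
flange ((582.976806640625, -238.1495361328125), (56.22223663330078, 56.440223693847656), 29.9918212890625) [ 575.91454137 -236.26272238    8.99060467]
pad z [ 565.53548249 -252.76754404    1.15309055]
block 1235 ((603.5704956054688, -46.6102409362793), (85.57274627685547, 105.14676666259766), 72.75061798095703) [608.92932469 -48.07106884  47.35135114]
pad 195 ((506.0854187011719, -16.6825008392334), (30.029985427856445, 43.93313217163086), 71.8580551147461) [501.52963522 -15.82067807  73.90054868]
top hub_b_center [255.4 189.9] 0.72 [ 581.2 -238.4   20. ]
top gauge_nest [179.5 186.8] 0.57 [607.5 -56.8  48. ]
top shaft_tip [174.7 188. ] 0.54 [606.3 -44.8  47. ]
top lever_pad [163.4 235.8] 0.7 [492.1 -14.4  76. ]
scene hub_b_center [255.5 207.6] 0.83 [ 574.8 -234.2   20. ]
scene hub_b_keyway [264.8 208.1] 0.75 [ 595.8 -249.6   20. ]
scene hub_b_keyway [262.8 155. ] 0.17 [740.6 -27.   20. ]
scene gauge_nest [237.  164.3] 0.94 [619.5 -61.8  48. ]
```

View pics/c.png

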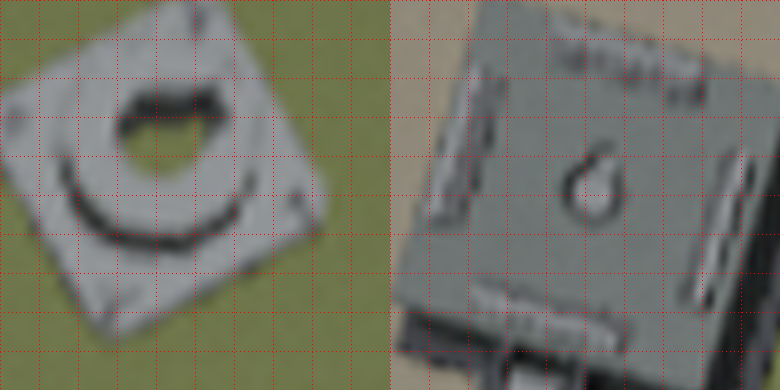

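```bash
cat >> h.py <<'E'
from scipy.spatial.transform import Rotation as R
def go(*ts):
    s=read_state();r=R.from_quat(s["ee_rot"]);x=r.as_matrix()
    print("t",round(s["clock"],2),"pos",s["position"].round(1),"yaw_y",np.degrees(np.arctan2(x[1,1],x[0,1])).round(1),"zax",x[:,2].round(3),"F",s["contact_force"].round(1),"w",s["gripper_width"].round(1),s["grasp_force"].round(1),"q",np.round(s["joints"],2))
    for t in ts: print(t,"slide m",((np.array(t)-s["position"])@x/1000).round(4))
E
python3 -c "
from h import *
go((583,-238.3,330),(583,-238.3,186))"
```

```text
Traceback (most recent call last):
  File "h.py", line 25, in go
    print("t",round(s["clock"],2),"pos",s["position"].round(1),"yaw_y",np.degrees(np.arctan2(x[1,1],x[0,1])).round(1),"zax",x[:,2].round(3),"F",s["contact_force"].round(1),"w",s["gripper_width"].round(1),s["grasp_force"].round(1),"q",np.round(s["joints"],2))
                                                                                                                                                                                ^^^^^^^^^^^^^^^^^^^^^^^^
AttributeError: 'float' object has no attribute 'round'
```

```bash
sed -i 's/s\["gripper_width"\].round(1),s\["grasp_force"\].round(1)/round(s["gripper_width"],1),round(s["grasp_force"],1)/' h.py; python3 -c "
from h import *
go((583,-238.3,330),(583,-238.3,186))"
```

```text
t 1.95 pos [ 150.9 -606.5  404.7] yaw_y 104.0 zax [ 0. -0. -1.] F [-0.6 -0.2 -0.3] w 85.5 0.0 q [-1.07  0.38  0.01  0.   -1.19 -0.26]
(583, -238.3, 330) slide m [-0.5082  0.253   0.0747]
(583, -238.3, 186) slide m [-0.5082  0.253   0.2187]
```

Call:
carry_out(slide=[[-0.055,0.027,0.0],[-0.11,0.055,0.0],[-0.165,0.082,0.0],[-0.22,0.11,0.0],[-0.275,0.137,0.02],[-0.33,0.164,0.04],[-0.385,0.192,0.06],[-0.44,0.219,0.075]], roll=[0,0,0,0,0,0,0,0], claw=[0.085,0.085,0.085,0.085,0.085,0.085,0.085,0.085])

```text
clock: 2.95
position: [521.1, -290.6, 330.8]
ee_rot: [-0.122, 0.993, -0.0, -0.0]
contact_force: [0.7, -0.3, -0.4]
gripper_width: 85.3
grasp_force: 0.0
```

Call:
carry_out(slide=[[-0.04,0.02,0.0],[-0.068,0.034,0.0],[-0.068,0.034,0.0],[-0.068,0.034,0.0]], roll=[0,0,0,0], claw=[0.085,0.085,0.085,0.085])

```text
clock: 3.45
position: [577.4, -242.8, 331.3]
ee_rot: [-0.122, 0.993, 0.0, -0.0]
contact_force: [-0.2, 0.2, 0.0]
gripper_width: 85.3
grasp_force: 0.0
```

```bash
python3 -c "
from h import *
go((583,-238.3,330),(583,-238.3,186))"
```

```text
t 3.45 pos [ 577.4 -242.8  331.3] yaw_y 104.0 zax [-0.001  0.    -1.   ] F [-0.2  0.2  0. ] w 85.3 0.0 q [-0.14  0.44 -0.09 -0.   -1.04 -1.19]
(583, -238.3, 330) slide m [-0.0065  0.003   0.0013]
(583, -238.3, 186) slide m [-0.0066  0.0029  0.1453]
```

Call:
carry_out(slide=[[-0.0065,0.003,0.05],[-0.0065,0.003,0.1],[-0.0065,0.003,0.135],[-0.0065,0.003,0.143],[-0.0065,0.003,0.143]], roll=[0,0,0,0,0], claw=[0.085,0.085,0.085,0.085,0.085])

```text
clock: 4.08
position: [583.3, -238.9, 189.1]
ee_rot: [-0.121, 0.993, -0.0, 0.0]
contact_force: [0.2, -0.2, 0.3]
gripper_width: 84.4
grasp_force: 0.0
```

```bash
python3 -c "
from h import *
go((583,-238.3,186))"
```

```text
t 4.08 pos [ 583.3 -238.9  189.1] yaw_y 103.9 zax [ 0.001 -0.    -1.   ] F [ 0.2 -0.2  0.3] w 84.4 0.0 q [-0.13  0.61 -0.22  0.   -0.74 -1.2 ]
(583, -238.3, 186) slide m [0.0001 0.0006 0.0031]
```

Close, then lift.

Call:
carry_out(slide=[[0,0.0005,0.003],[0,0.0005,0.003],[0,0.0005,0.003],[0,0.0005,0.003],[0,0.0005,0.003],[0,0.0005,0.003]], roll=[0,0,0,0,0,0], claw=[0.06,0.05,0.03,0.02,0.02,0.02])

```text
clock: 4.82
position: [583.6, -237.6, 186.8]
ee_rot: [-0.122, 0.993, -0.0, 0.001]
contact_force: [-0.5, 1.5, 5.9]
gripper_width: 37.4
grasp_force: 61.0
```

Call:
carry_out(slide=[[0,0,-0.025],[0,0,-0.065],[0,0,-0.105],[0,0,-0.105],[0,0,-0.105]], roll=[0,0,-8,-18,-26], claw=[0.02,0.02,0.02,0.02,0.02])

```text
clock: 5.45
position: [582.8, -237.6, 290.6]
ee_rot: [-0.344, 0.939, 0.0, 0.0]
contact_force: [-0.6, -0.3, -1.5]
gripper_width: 37.2
grasp_force: 60.5
```

```bash
python3 - <<'E'
from m import *
go((613.5,-49.8,290))
p=get_image("top");W=cloud(p)
# gauge refine: block top z 40..56, exclude lever side
m=(np.hypot(W[...,0]-613.5,W[...,1]+49.8)<64)&(W[...,2]>43)&(W[...,2]<53)
X=W[m][:,:2]-[613.5,-49.8]
for th in np.radians(np.arange(-21,-13,1)):
    u=X@[np.cos(th),np.sin(th)];v=X@[-np.sin(th),np.cos(th)];k=u>-38
    a,b=np.percentile(v[k],[1,99]);print(np.degrees(th).round(),"v",a.round(1),b.round(1),(b-a).round(1),"umax",np.percentile(u[(abs(v)<30)],98).round(1))
g=ortho(p,(613.5,-49.8),56,50,560);cv2.imwrite("pics/d.png",g)
E
```

```text
t 5.45 pos [ 582.8 -237.6  290.6] yaw_y 130.2 zax [ 0.     0.001 -1.   ] F [-0.6 -0.3 -1.5] w 37.2 60.5 q [-0.13  0.49 -0.13 -0.   -0.95 -0.74]
(613.5, -49.8, 290) slide m [-0.1447  0.1236  0.0007]
-21.0 v -42.5 30.8 73.4 umax 40.4
-20.0 v -42.2 30.6 72.8 umax 40.4
-19.0 v -42.1 30.3 72.3 umax 40.4
-18.0 v -41.8 30.1 71.8 umax 40.2
-17.0 v -41.9 30.1 72.1 umax 40.0
-16.0 v -41.9 29.9 71.9 umax 40.1
-15.0 v -42.2 29.9 72.1 umax 40.1
-14.0 v -42.6 30.1 72.6 umax 40.1
```

View pics/d.png

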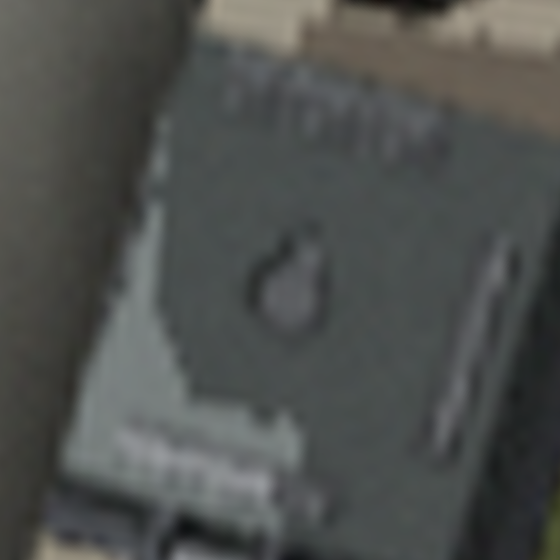

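Call:
carry_out(slide=[[-0.03,0.026,0],[-0.07,0.06,0],[-0.11,0.094,0],[-0.14,0.12,0],[-0.145,0.124,0],[-0.145,0.124,0],[-0.145,0.124,0]], roll=[-5,-12,-16.4,-16.4,-16.4,-16.4,-16.4], claw=[0.02,0.02,0.02,0.02,0.02,0.02,0.02])

```text
clock: 6.38
position: [614.4, -50.6, 290.1]
ee_rot: [-0.471, 0.882, 0.0, -0.0]
contact_force: [-0.3, -0.7, -1.3]
gripper_width: 37.7
grasp_force: 60.6
```

```bash
python3 - <<'E'
from h import *
go((613.7,-49.1,245),(613.7,-49.1,233.5))
p=get_image("scene");u=proj(p,(613,-50,80));print(u)
x,y=u.astype(int);cv2.imwrite("pics/e.png",cv2.resize(p["img"][max(0,y-60):y+60,x-75:x+75,::-1],None,fx=4,fy=4,interpolation=cv2.INTER_CUBIC))
E
```

```text
t 6.38 pos [614.4 -50.6 290.1] yaw_y 146.3 zax [-0.001 -0.    -1.   ] F [-0.3 -0.7 -1.3] w 37.7 60.6 q [ 0.18  0.47 -0.16 -0.   -0.94 -0.77]
(613.7, -49.1, 245) slide m [-0.0009  0.0014  0.0451]
(613.7, -49.1, 233.5) slide m [-0.0009  0.0014  0.0566]
[233.16498333 154.4296256 ]
```

View pics/e.png

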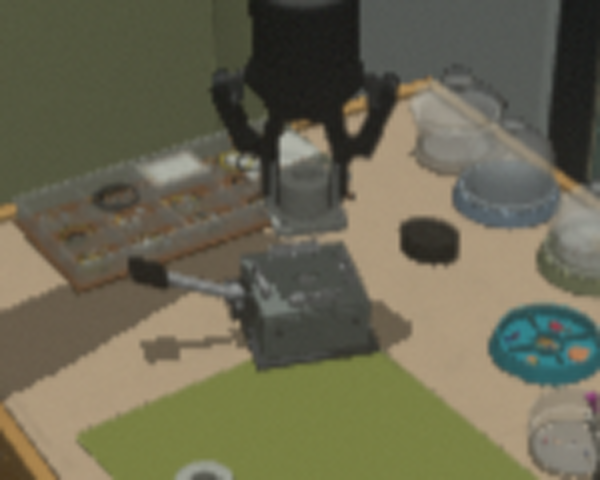

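The hub is held level over the nest (crop (305,210) above the block at (300,290)). Lower it.

Call:
carry_out(slide=[[-0.0005,0.001,0.025],[-0.0005,0.001,0.043],[-0.0005,0.001,0.048],[-0.0005,0.001,0.048]], roll=[0,0,0,0], claw=[0.02,0.02,0.02,0.02])

```text
clock: 6.92
position: [614.2, -49.2, 242.5]
ee_rot: [-0.472, 0.882, -0.0, -0.0]
contact_force: [0.0, 0.8, -0.8]
gripper_width: 37.7
grasp_force: 60.5
```

Call:
carry_out(slide=[[0,0,0.003],[0,0,0.006],[0,0,0.007],[0,0,0.007]], roll=[0,0,0,0], claw=[0.02,0.02,0.02,0.02])

```text
clock: 7.42
position: [614.1, -48.5, 235.4]
ee_rot: [-0.472, 0.881, 0.0, -0.0]
contact_force: [1.1, 0.3, -0.7]
gripper_width: 37.5
grasp_force: 60.6
```

No contact yet; on down in small steps.

Call:
carry_out(slide=[[0,0,0.001],[0,0,0.002],[0,0,0.003],[0,0,0.003]], roll=[0,0,0,0], claw=[0.02,0.02,0.02,0.02])

```text
clock: 7.92
position: [614.1, -48.5, 232.8]
ee_rot: [-0.472, 0.881, -0.0, 0.0]
contact_force: [-2.4, -0.1, 2.2]
gripper_width: 37.7
grasp_force: 61.0
```

```bash
python3 -c "
from h import *
go()"
```

```text
t 7.92 pos [614.1 -48.5 232.8] yaw_y 146.4 zax [ 0. -0. -1.] F [-2.4 -0.1  2.2] w 37.7 61.0 q [ 0.18  0.54 -0.22  0.   -0.81 -0.77]
```

Call:
carry_out(slide=[[0,0,0.0005],[0,0,0.001],[0,0,0.001]], roll=[0,0,0], claw=[0.02,0.02,0.02])

```text
clock: 8.3
position: [614.0, -48.5, 232.8]
ee_rot: [-0.473, 0.881, -0.0, 0.0]
contact_force: [-3.6, 0.2, 7.2]
gripper_width: 37.6
grasp_force: 61.8
```

Call:
carry_out(slide=[[0,0,0],[0,0,0],[0,0,0],[0,0,-0.03],[0,0,-0.08],[0,0,-0.1]], roll=[0,0,0,0,0,0], claw=[0.043,0.055,0.065,0.065,0.065,0.065])

```text
clock: 9.05
position: [614.8, -48.5, 334.6]
ee_rot: [-0.473, 0.881, -0.001, 0.002]
contact_force: [0.1, 0.2, -0.5]
gripper_width: 64.8
grasp_force: 0.0
```

Call:
carry_out(slide=[[0.04,-0.04,0],[0.07,-0.08,0],[0.07,-0.09,0]], roll=[0,0,0], claw=[0.0,0.0,0.0])

```text
clock: 9.43
position: [650.5, -159.4, 330.8]
ee_rot: [-0.471, 0.882, 0.0, -0.0]
contact_force: [-0.0, -0.8, -0.8]
gripper_width: 10.6
grasp_force: 0.0
```

```bash
python3 - <<'E'
from m import *
go()
p=get_image("top");W=cloud(p)
X=W[np.hypot(W[...,0]-613.5,W[...,1]+49.8)<38];b=X[X[:,2]>76]
print("boss",len(b),cv2.minEnclosingCircle(b[:,:2].astype(np.float32)),np.median(b,0))
for zz in((53,60),): f=X[(X[:,2]>zz[0])&(X[:,2]<zz[1])];print("flange",len(f),np.median(f,0))
l=W[(np.hypot(W[...,0]-497,W[...,1]+14)<24)&(W[...,2]>60)&(W[...,2]<95)];print("pad",len(l),cv2.minAreaRect(l[:,:2].astype(np.float32)),l.mean(0))
q=get_image("scene")
cv2.imwrite("pics/f.png",np.hstack([ortho(p,(613,-50),84,40,380),ortho(q,(613,-50),84,40,380)]))
th=np.radians(-17.3)
for d,z in((54+66.6+3,100),(54+70,19)):
    t=np.array([613.3,-49.7])-d*np.array([np.cos(th),np.sin(th)]);go((t[0],t[1],z+173))
E
```

```text
t 9.43 pos [ 650.5 -159.4  330.8] yaw_y 146.1 zax [-0. -0. -1.] F [-0.  -0.8 -0.8] w 10.6 0.0 q [ 0.    0.51  0.03  0.   -1.08 -0.59]
boss 3270 ((613.5851440429688, -49.825782775878906), 37.97643280029297) [616.193655   -45.28376173 489.6686036 ]
flange 373 [606.98639741 -52.82363639  55.15160476]
pad 185 ((502.4703674316406, -15.241907119750977), (30.21080207824707, 36.3159294128418), 72.95982360839844) [499.91820401 -15.41246518  74.72034171]
t 9.53 pos [ 650.7 -157.4  330.5] yaw_y 146.3 zax [-0.001  0.    -1.   ] F [0.2 0.9 0.3] w 0.6 0.0 q [ 0.    0.51  0.03 -0.   -1.08 -0.59]
(np.float64(495.2915651814542), np.float64(-12.944465563985652), 273) slide m [-0.0338  0.2094  0.0576]
t 9.53 pos [ 650.7 -157.4  330.5] yaw_y 146.3 zax [-0.001  0.    -1.   ] F [0.2 0.9 0.3] w 0.6 0.0 q [ 0.    0.51  0.03 -0.   -1.08 -0.59]
(np.float64(494.90966086165304), np.float64(-12.825515614354536), 192) slide m [-0.0338  0.2097  0.1386]
```

View pics/f.png

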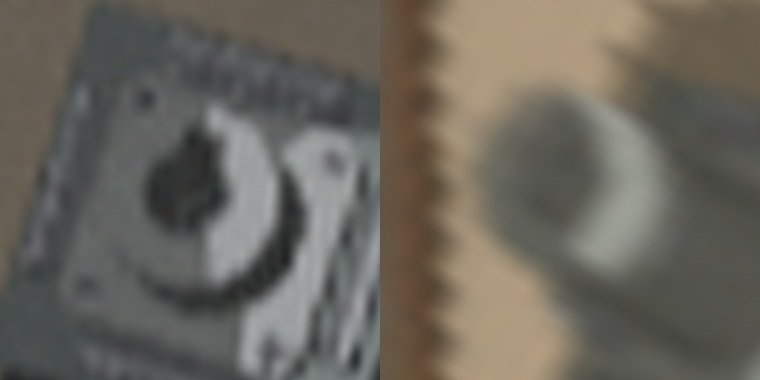

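Hub_b sits in the nest, with fences visible all round and its keyway at px (200,130) pointing along gauge +x. The flange top measures about 55 mm, as expected. Now the lever.

Call:
carry_out(slide=[[-0.008,0.05,0],[-0.017,0.105,0],[-0.025,0.155,0],[-0.032,0.2,0.02],[-0.034,0.21,0.05],[-0.034,0.21,0.06],[-0.034,0.21,0.06]], roll=[0,0,0,0,0,0,0], claw=[0,0,0,0,0,0,0])

```text
clock: 10.4
position: [494.6, -11.6, 271.3]
ee_rot: [-0.473, 0.881, -0.0, -0.0]
contact_force: [-0.3, -0.7, -0.1]
gripper_width: -0.1
grasp_force: 0.0
```

```bash
python3 - <<'E'
from m import *
go((495,-12.9,192))
E
```

```text
t 10.4 pos [494.6 -11.6 271.3] yaw_y 146.4 zax [-0.001 -0.    -1.   ] F [-0.3 -0.7 -0.1] w -0.1 0.0 q [ 0.31  0.31 -0.49  0.   -0.77 -0.89]
(495, -12.9, 192) slide m [ 0.0008 -0.001   0.0793]
```

Call:
carry_out(slide=[[0.001,-0.001,0.01],[0.001,-0.001,0.018],[0.001,-0.001,0.025],[0.001,-0.001,0.031],[0.001,-0.001,0.037],[0.001,-0.001,0.043],[0.001,-0.001,0.05]], roll=[0,0,0,0,0,0,0], claw=[0,0,0,0,0,0,0])

```text
clock: 11.28
position: [494.4, -13.4, 220.9]
ee_rot: [-0.472, 0.881, 0.0, -0.0]
contact_force: [-0.9, 0.8, 2.4]
gripper_width: -0.0
grasp_force: 1.2
```

```bash
python3 - <<'E'
from m import *
go((495,-12.9,192))
p=get_image("scene");x,y=proj(p,(570,-40,60)).astype(int);cv2.imwrite("pics/g.png",cv2.resize(p["img"][max(0,y-60):y+60,x-75:x+75,::-1],None,fx=4,fy=4,interpolation=cv2.INTER_CUBIC))
E
```

```text
t 11.28 pos [494.4 -13.4 220.9] yaw_y 146.4 zax [-0. -0. -1.] F [-0.9  0.8  2.4] w -0.0 1.2 q [ 0.3   0.39 -0.54 -0.   -0.64 -0.89]
(495, -12.9, 192) slide m [-0.0008 -0.0003  0.0289]
```

View pics/g.png

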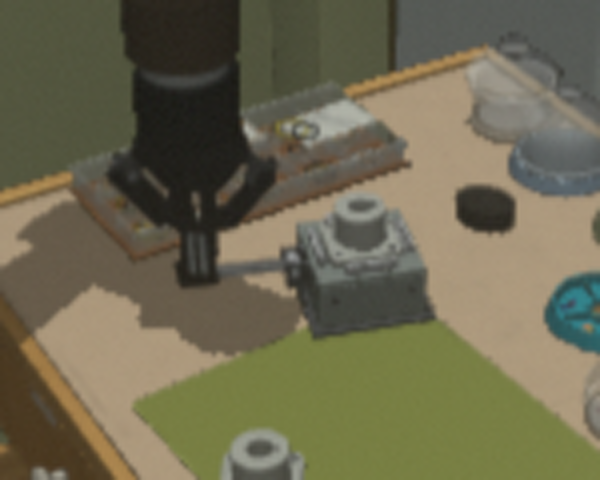

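The fingertips are on the pad (px (197,270)), the lever is about halfway, and the hub stays seated (px (362,240)). Continue down.

Call:
carry_out(slide=[[0,0,0.006],[0,0,0.012],[0,0,0.018],[0,0,0.023],[0,0,0.026],[0,0,0.026]], roll=[0,0,0,0,0,0], claw=[0,0,0,0,0,0])

```text
clock: 12.08
position: [494.7, -13.3, 195.3]
ee_rot: [-0.472, 0.881, -0.0, 0.0]
contact_force: [0.4, -0.0, 1.4]
gripper_width: -0.0
grasp_force: 0.4
```

Call:
carry_out(slide=[[0,0,0.001],[0,0,0.002],[0,0,0.002]], roll=[0,0,0], claw=[0,0,0])

```text
clock: 12.45
position: [494.7, -13.4, 194.5]
ee_rot: [-0.473, 0.881, -0.0, 0.0]
contact_force: [-2.8, 0.4, 10.1]
gripper_width: -0.1
grasp_force: 4.8
```

Call:
carry_out(slide=[[0,0,0.001],[0,0,0.0015],[0,0,0.0015]], roll=[0,0,0], claw=[0,0,0])

```text
clock: 12.82
position: [494.8, -13.4, 194.1]
ee_rot: [-0.473, 0.881, -0.0, 0.001]
contact_force: [-4.2, 0.5, 17.2]
gripper_width: 0.1
grasp_force: 9.1
```

At the stop. Retreat and look.

Call:
carry_out(slide=[[0,0,-0.03],[0,0,-0.09],[0,0,-0.15],[0,0.05,-0.2],[0,0.05,-0.2]], roll=[0,0,0,0,0], claw=[0,0,0,0,0])

```text
clock: 13.45
position: [451.3, 14.7, 394.8]
ee_rot: [-0.473, 0.881, -0.0, 0.003]
contact_force: [-0.7, 0.0, -0.4]
gripper_width: 0.3
grasp_force: 0.0
```

```bash
python3 - <<'E'
from m import *
go()
p=get_image("top");W=cloud(p)
def sel(c,r,z0,z1): return W[(np.hypot(W[...,0]-c[0],W[...,1]-c[1])<r)&(W[...,2]>z0)&(W[...,2]<z1)]
f=sel((613.3,-49.7),38,51,62);b=sel((613.3,-49.7),38,74,100);c=sel((613.3,-49.7),5,-10,120)
print("flange",len(f),np.median(f,0),"boss",len(b),np.median(b,0),"bore",len(c),np.median(c,0))
l=sel((492,-12),14,0,95);print("lever pad",len(l),np.median(l,0))
q=get_image("scene");x,y=proj(q,(570,-40,60)).astype(int)
cv2.imwrite("pics/i.png",np.hstack([ortho(p,(613,-50),84,40,380),cv2.resize(q["img"][y-50:y+45,x-52:x+53,::-1],(420,380),interpolation=cv2.INTER_CUBIC)]))
E
```

```text
t 13.45 pos [451.3  14.7 394.8] yaw_y 146.4 zax [ 0.005  0.003 -1.   ] F [-0.7  0.  -0.4] w 0.3 0.0 q [ 0.39  0.09 -0.41 -0.   -1.06 -0.98]
flange 429 [606.75591746 -53.87914993  55.25883942] boss 234 [612.30603009 -49.49029598  82.64191383] bore 14 [612.32391569 -50.08430851  83.43138582]
lever pad 106 [492.44888911 -12.26970844  17.47036336]
```

View pics/i.png

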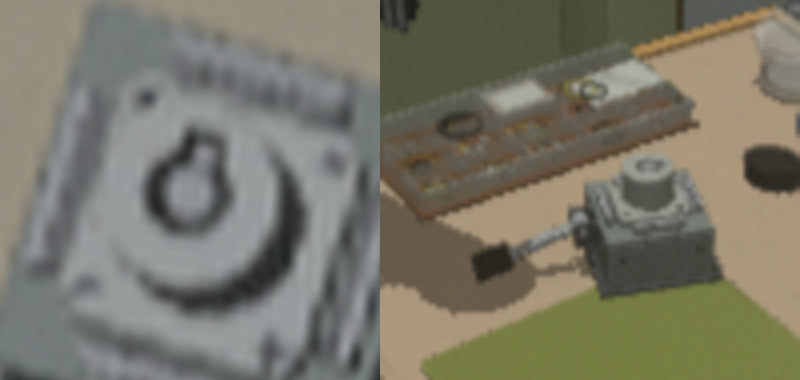

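The keyed shaft fills the bore level with the hub's top (left panel, px (190,190)). The flange is still seated and the lever is fully down (right panel, px (493,262)).

```bash
python3 -c "
from bench import *
print(job_done())"
```

```text
the job is handed in; nothing more can be done
None
```

I set hub_b flat in the nest with its keyway over the key and pressed the lever to its stop; the last images show the shaft level with the top of the seated hub, and the job is handed in (the hand-in returned no verdict).

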